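Free the coated glass plate from the viewer and lay it out to dry

TASK

The white-coated glass plate on the plate viewer has to go on the drying stand, but the viewer's guide strips leave no room to get hold of it and a bottle stands in its way. First stand the orange-capped bottle from in front of the viewer upright and fully on the blue board, without disturbing the two things already there. Then slide the plate forward between the strips until about a quarter to a third of its length overhangs the viewer's front edge, so that its end can be gripped, and without dropping it lay it gently and level, white side up, across both wires of the stand, about centred and between the upright posts, and let go.

Things in the scene. Friction and masses are not known exactly. Their poses are not given: they have to be found in the camera images.
- plate_center (a point): Centre of the loose thin-layer plate: glass, white coated top with grey spots, 160 (x) x 50 (y) x 3 mm, 60 g. Lies flat on the viewer between guide strips (2.5 mm play each side, no room for a finger; they rise 2 mm above its upper face), long side front to back. A shut gripper pressed on it with 5 to 10 N drags it along. It slides easily. Past half its length over the edge it tips off. z up.
- viewer_edge (a point): Middle of the upper front edge of the plate viewer: fixed white box with flat dark top, 210 deep (x) x 130 wide (y) x 70 mm high; the plate slides on the top, level with this point. x runs back from the edge over the viewer, y left, z up. Two aluminium strips, 5 high, 10 wide, 55 mm apart, run all along x; a bar at the back stops the plate; open and clear in front and below.
- bottle_center (a point): Half-way up the axis (z) of the loose orange-capped bottle on the worktop right in front of the viewer, 10 to 25 mm from its front face: body 68 mm in diameter, 162 mm tall; the cap, 52 mm in diameter, is its top 36 mm (45 to 81 mm above this point), an easy grip from above. 0.2 to 0.4 kg.
- board_top (a point): Centre of the top of the fixed blue board left of the viewer, 220 (x) x 190 (y) x 16 mm thick, on the worktop; z up, x to its far side. The near half (x below 0) is free for the bottle; two things stand in the far half.
- full_bottle_center (a point): Half-way up the loose orange-capped bottle already standing on the far half of the blue board, 71 mm in diameter, 156 mm tall: not to be disturbed.
- weigh_bottle_center (a point): Half-way up the small loose glass weighing bottle on the far half of the blue board, 42 mm in diameter, 58 mm tall: not to be disturbed.
- stand_rest (a point): Middle of the drying stand's resting plane, 55 mm above the worktop; z up. Fixed steel drip pan 200 (x) x 120 (y) x 10 mm with two 6 mm round cross wires along y at x = -30 and +30 mm, tops in this plane. Posts at the wire ends (6 mm thick, y = -33 and +33 mm) rise 12 mm above it: 60 mm between them. The plate lies along x, its ends 50 mm past the wires, free room beside and below.

How it is judged:
By the outcome, as a careful person would: the job done as asked, in the order asked, and still so for the second after the job is handed in, with the robot touching nothing.
It also fails if it takes over 61 s, if anything falls off the work surface, if the arm or the gripper's body presses on something with over 40 N, if the wrist force passes 120 N, or if a joint passes its speed limit or range.

ROBOT

A 6-joint arm with a two-finger parallel gripper is mounted at the origin on a cart in front of the work surface, level with it; the furniture and walls round the work are solid. World frame = base frame: x ahead of the robot, y to its left, z up, the work surface at z = 0. Lengths are in m, angles in rad, forces in N, time in s.
With the tool pointing down it reaches from about 0.35 to 0.925 m from the base axis. Payload 6.4 kg.
Tool frame: the origin (TCP) lies at the very end of the fingers, on their centre line; the grasp point (between the pads) lies 19 mm behind it; z points along the fingers, y is the line along which they close (so a half turn about z gives the same grasp; the last joint's range is limited). The gripper opens to 85 mm and grips with 20 to 120 N. Pads are 22 mm wide; open, the fingers measure 114 mm over their backs; the gripper's body (76 mm by 85 mm) begins 54 mm behind the grasp point. The pads swing forward as they close: fully open they stand 13 mm farther back than shut.
Start: joints at [1.146, 0.245, 1.558, -0, 1.339, -0.174], TCP at [0.161, 0.63, 0.231] pointing down, gripper open.
Joint ranges: [-3.13, 3.13], [-1.02, 2.26], [0.13, 2.54], [-0.95, 4.09], [0.21, 2.88], [-2.74, 2.74]. Speed limits (rad/s): [2.57, 2.57, 3.14, 3.14, 3.14, 3.14].

INTERFACE

Orientations are given as a rotation vector (axis times angle).
In Python, from plant import bot gives the robot as it stands.
- The arm moves only by the shell command python3 -m inch 'ROWS' [OPENING] [FORCE]. ROWS is JSON, a list of rows, each a list of 2 entries, a list of its own where there are three numbers: the shift along the tool's x, y, z in m, then the turn, a rotation vector about the tool's x, y, z in rad. A call has 1 to 20 rows; each row shifts and turns the commanded pose from where the row before left it, along the tool's axes as they then stand; what a row does not reach is not made up. A row lasts 1/8 s, in which the tool goes at most 62.5 mm and 10.7 degrees, less where a joint would pass 70% of its speed; a pose out of reach is approached as far as the arm can. A call is refused whole if a number of a shift passes 0.0625 or a number of a turn 0.188, either way. A call with a gripper value outside its range is refused whole. OPENING is the gripper command: -1 is shut, 1 is fully open, values between are in proportion, set as the call begins (- or left out, the last holds). The fingers move at their own pace and stop on an object; FORCE is the grip in N (left out, the last holds). Time passes only in rows, so rows that do not move let the fingers close. It gives the time, the measured TCP pose, the force, the opening and the grip force at its end, in the units of the state.
- bot.read_state(): the state, without advancing time (a new reading comes with each control period).
- bot.snapshot(name): name is "side" or "top" or "wrist"; returns a dict with "frame" (480x640x3 uint8, red, green, blue), "mtx" (3x3 intrinsics, pixels), "R" (3x3) and "t" (3): a world point X has camera coordinates R X + t. Camera axes: x right, y down, z forward; pixel columns grow to the right and rows downward; lengths in m; the calibration is good to about 2 mm. The wrist camera is an equidistant fisheye: a pixel r from the principal point sees the ray r / f radians off the axis. A picture is of the moment at which its call begins. There is no depth.
- bot.close_job(): hands the job in; it is judged then, once.
The state is a dict: "t": time; "qpos": joint angles; "qd": joint speeds; "tau": joint torques, N m; "tool_pos": TCP position; "tool_rot": TCP orientation; "contact_force": force on the tool from outside, world axes, zero at the start; "moment": the same for the moment, N m; "grip_width": finger opening in m; "gripper_force": force on a finger pad.
Only numpy, scipy, OpenCV 4.12 (cv2) and the standard library are available. Lean on these libraries where they do the work, as an engineer would, in place of code of your own. Each camera call takes 0.05 s, during which the arm holds its last target. There are 200 camera calls.

## Working session

There is one attempt and no reset: what is moved stays moved. The work goes in short steps, Python scripts to look and compute and a shell command to move; the robot and the scene stay as the last step left them, time stands still between calls to the robot, and variables do not carry over. Pictures are saved under pics/ and viewed, at most 10 in all, crops included, and the job is handed in when it is done.

```bash
ls; mkdir -p pics; python3 - <<'E'
from plant import bot
import cv2,numpy as np
s=bot.read_state();print(s)
for n in("side","top"):
    d=bot.snapshot(n);cv2.imwrite(f"pics/{n}0.png",d["frame"][:,:,::-1]);np.savez(f"{n}.npz",**{k:d[k] for k in("mtx","R","t")})
    print(n,d["mtx"].tolist(),(-d["R"].T@d["t"]).round(3),d["R"].round(3).tolist())
E
```

```text
pics
{'t': 0.0, 'qpos': array([ 1.14591880e+00,  2.45811240e-01,  1.55900497e+00,  2.42923203e-05,
        1.33868809e+00, -1.74076980e-01]), 'qd': array([-2.98391620e-03, -9.08274928e-05, -6.91577420e-04, -2.07348943e-04,
       -1.55391708e-03,  8.38495867e-04]), 'tau': array([-2.24752264e-03, -4.29519475e+01, -3.26118493e+01, -2.58774071e-04,
        5.32906648e-03,  1.71047833e-05]), 'tool_pos': array([0.16106072, 0.6291628 , 0.23018699]), 'tool_rot': array([-3.92860096e-01, -3.11633953e+00,  2.85767292e-03]), 'contact_force': array([0.03905548, 0.0126362 , 0.83637064]), 'moment': array([-0.07722379,  0.05897997, -0.03345957]), 'gripper_force': 0.0, 'grip_width': 0.085500802467884}
side [[537.2825444254948, 0.0, 319.5574257963784], [0.0, 537.2825444254948, 241.69294331490232], [0.0, 0.0, 1.0]] [0.48  1.107 0.698] [[-0.999, -0.043, -0.012], [-0.011, 0.5, -0.866], [0.043, -0.865, -0.5]]
top [[550.9124579534233, 0.0, 317.0653461562445], [0.0, 550.9124579534233, 244.9621895327832], [0.0, 0.0, 1.0]] [0.377 0.075 1.255] [[0.005, -1.0, 0.003], [-0.989, -0.006, -0.147], [0.147, -0.003, -0.989]]
```

View pics/top0.png

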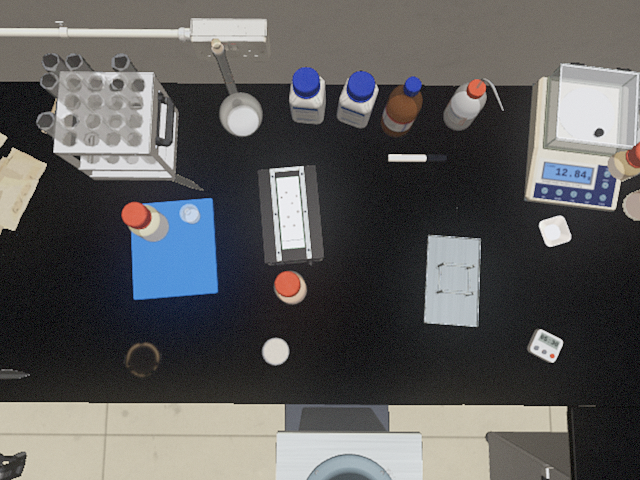

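View pics/side0.png

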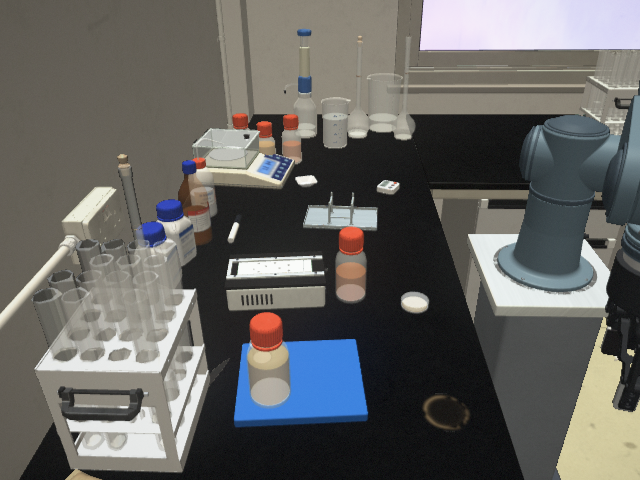

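The top picture shows the viewer at (290,215), the bottle's cap at (288,284), the board at (174,249) with two things at its top edge, and the stand at (453,280). I'll enlarge these.

```bash
python3 - <<'E'
import cv2,numpy as np
a=cv2.imread("pics/top0.png")
def crop(x0,y0,x1,y1,s):
    c=cv2.resize(a[y0:y1,x0:x1],None,fx=s,fy=s,interpolation=cv2.INTER_CUBIC)
    for x in range((x0+9)//10*10,x1,10):
        cv2.line(c,((x-x0)*s,0),((x-x0)*s,6 if x%50 else 14),(0,255,255),1)
        if x%20==0:cv2.putText(c,str(x),((x-x0)*s-10,24),0,.35,(0,255,255))
    for y in range((y0+9)//10*10,y1,10):
        cv2.line(c,(0,(y-y0)*s),(8,(y-y0)*s),(0,255,255),1)
        if y%20==0:cv2.putText(c,str(y),(10,(y-y0)*s+4),0,.35,(0,255,255))
    return c
cv2.imwrite("pics/c1.png",crop(120,155,335,310,3))
A=crop(250,155,335,315,3) # placeholder small
cv2.imwrite("pics/c2.png",np.hstack([crop(415,230,490,330,5),crop(255,160,330,260,5)]))
E
```

```text
(no output)
```

View pics/c1.png

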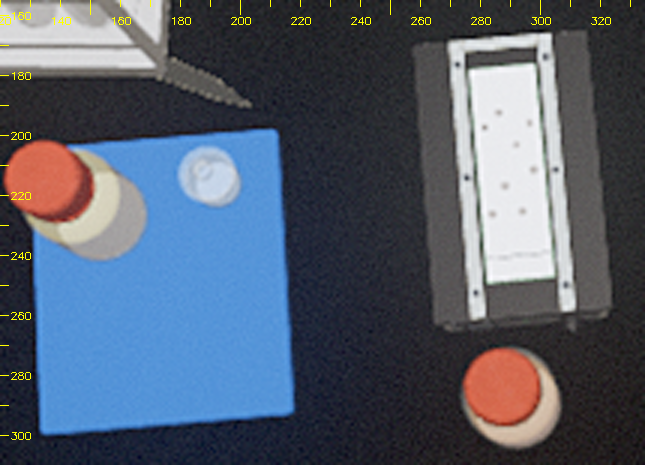

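View pics/c2.png

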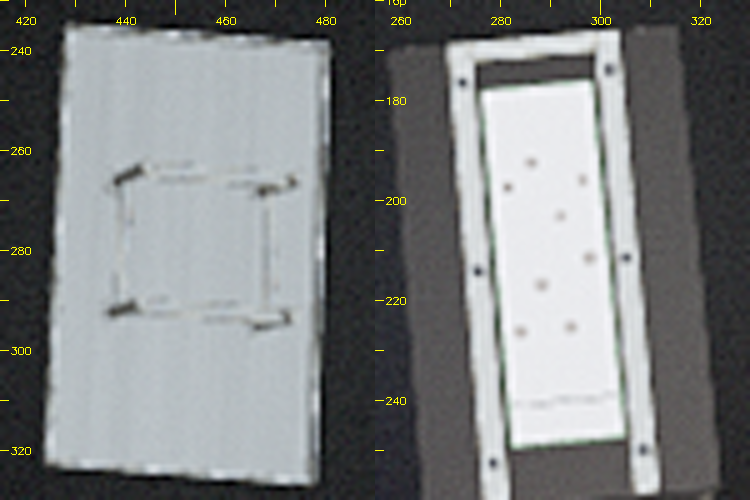

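Corners read: viewer top (265.3,262.3),(323,259.7),(315,165.7),(258.3,169.3); plate (276,178.4),(298.4,176),(304.8,247.6),(282.2,249.8); pan (428.2,234.8),(481,238.4),(478,327.4),(424,323); caps at (287,283.3) and (134.3,215.3).

```bash
cat > h.py <<'E'
import numpy as np
from scipy.spatial.transform import Rotation as Ro
def unproj(cam,px,z):
    d=np.load(cam+".npz");r=d["R"].T@np.linalg.inv(d["mtx"])@np.r_[px,1];c=-d["R"].T@d["t"]
    return c+r*(z-c[2])/r[2]
def proj(cam,X):
    d=np.load(cam+".npz");p=d["mtx"]@(d["R"]@np.array(X)+d["t"]);return (p[:2]/p[2]).round(1)
E
python3 - <<'E'
from h import *
def quad(n,z,P):
    W=np.array([unproj("top",p,z)for p in P]);c=W.mean(0)
    u=W[0]+W[1]-W[2]-W[3]  # back direction if first two are far
    print(n,c.round(4),"yaw of far dir",np.degrees(np.arctan2(u[1],u[0])).round(2),"sides",[np.linalg.norm(W[i]-W[i-1]).round(4) for i in range(4)])
quad("viewer",.07,[(258.3,169.3),(315,165.7),(323,259.7),(265.3,262.3)])
quad("plate",.073,[(276,178.4),(298.4,176),(304.8,247.6),(282.2,249.8)])
quad("pan",.01,[(428.2,234.8),(481,238.4),(478,327.4),(424,323)])
quad("board",.016,[(130.7,204),(212.3,198),(218,292.3),(133.3,299.3)])
print("cap",unproj("top",(287,283.3),.162),"full",unproj("top",(134.3,215.3),.172),"weigh",unproj("top",(189,212),.074))
c=unproj("top",(287,283.3),.162)
print(proj("side",c),"seen in side ~ (351,233)")
R=Ro.from_rotvec([-3.92860096e-01, -3.11633953e+00,  2.85767292e-03]);print(R.as_matrix().round(3))
E
```

```text
viewer [0.6224 0.1307 0.07  ] yaw of far dir 5.2 sides [np.float64(0.2084), np.float64(0.1261), np.float64(0.211), np.float64(0.125)]
plate [0.6241 0.1307 0.073 ] yaw of far dir 5.64 sides [np.float64(0.1599), np.float64(0.0497), np.float64(0.1605), np.float64(0.0492)]
pan [ 0.4829 -0.2362  0.01  ] yaw of far dir -4.1 sides [np.float64(0.2008), np.float64(0.1211), np.float64(0.2022), np.float64(0.121)]
board [0.553  0.3973 0.016 ] yaw of far dir 4.96 sides [np.float64(0.2186), np.float64(0.1874), np.float64(0.2174), np.float64(0.1897)]
cap [0.46243016 0.13132284 0.162     ] full [0.59611111 0.43806651 0.172     ] weigh [0.62395726 0.35197515 0.074     ]
[351.6 230.5] seen in side ~ (351,233)
[[-0.969  0.248 -0.001]
 [ 0.248  0.969 -0.002]
 [ 0.    -0.002 -1.   ]]
```

```bash
python3 -m inch '[[[0,0,0],[0,0,-0.0865]],[[0,0,0],[0,0,-0.0865]],[[0,0,0],[0,0,-0.0865]],[[-0.0105,-0.022,0],[0,0,-0.0865]],[[-0.021,-0.0437,0],[0,0,0]],[[-0.021,-0.0437,0],[0,0,0]],[[-0.021,-0.0437,0],[0,0,0]],[[-0.021,-0.0437,0],[0,0,0]],[[-0.021,-0.0437,0],[0,0,0]],[[-0.021,-0.0437,0],[0,0,0]],[[-0.021,-0.0437,0],[0,0,0]],[[-0.021,-0.0437,0],[0,0,0]],[[-0.021,-0.0437,0],[0,0,0]],[[-0.021,-0.0437,0],[0,0,0]],[[-0.021,-0.0437,0],[0,0,0]],[[-0.0105,-0.022,0],[0,0,0]],[[0,0,0],[0,0,0]]]' 1 40
cat >> h.py <<'E'
def goto(x,y,z,yaw=None):
    """print tool-axis shift from measured pose to world x,y,z; yaw = desired world yaw of tool y (deg)"""
    from plant import bot
    s=bot.read_state();R=Ro.from_rotvec(s["tool_rot"]);M=R.as_matrix()
    print("t",s["t"],"pos",s["tool_pos"].round(4),"yaw y",np.degrees(np.arctan2(M[1,1],M[0,1])).round(2),"tilt",M[:2,2].round(4),"F",s["contact_force"].round(2),"w",s["grip_width"],"gf",s["gripper_force"])
    d=np.array([x,y,z])-s["tool_pos"];print("shift",(M.T@d).round(4))
    if yaw is not None:
        p=np.radians(yaw);T=np.array([[np.sin(p),np.cos(p),0],[-np.cos(p),np.sin(p),0],[0,0,-1]])
        T=np.column_stack([np.cross([np.cos(p),np.sin(p),0],[0,0,-1]),[np.cos(p),np.sin(p),0],[0,0,-1]])
        print("turn",(R.inv()*Ro.from_matrix(T)).as_rotvec().round(4))
E
python3 -c "
from h import *
goto(.4624,.1313,.128,95.4)"
```

```text
t: 2.22
tool_pos: [0.4605, 0.1291, 0.2309]
tool_rot: [0.145, -3.137, -0.0]
contact_force: [-0.7, -0.0, 0.1]
grip_width: 0.0853
gripper_force: 0.0
t 2.225 pos [0.4605 0.1291 0.2309] yaw y 95.29 tilt [-0.0009  0.    ] F [-0.68 -0.03  0.05] w 0.08529188705243275 gf 0.0
shift [-0.0022  0.002   0.1029]
turn [ 0.0001 -0.0009 -0.0019]
```

```bash
python3 -m inch '[[[-0.002,0.002,0.02],[0,0,0]],[[0,0,0.03],[0,0,0]],[[0,0,0.03],[0,0,0]],[[0,0,0.015],[0,0,0]],[[0,0,0.007],[0,0,0]],[[0,0,0],[0,0,0]]]' 1 40
python3 -m inch '[[[0,0,0],[0,0,0]],[[0,0,0],[0,0,0]],[[0,0,0],[0,0,0]],[[0,0,0],[0,0,0]],[[0,0,0],[0,0,0]],[[0,0,0],[0,0,0]],[[0,0,0],[0,0,0]],[[0,0,0],[0,0,0]]]' -1 40
python3 -m inch '[[[0,0,-0.01],[0,0,0]],[[0,0,-0.02],[0,0,0]],[[0.01,0,-0.02],[0,0,0]],[[0.01,0,0],[0,0,0]],[[0,0,0],[0,0,0]]]'
python3 -c "
from h import *
goto(.4966,.377,.17,95.4)"
```

```text
t: 2.98
tool_pos: [0.4621, 0.1327, 0.1296]
tool_rot: [-0.15, 3.138, 0.0]
contact_force: [0.7, 0.1, -0.0]
grip_width: 0.0856
gripper_force: 0.0
t: 3.98
tool_pos: [0.4629, 0.1326, 0.1306]
tool_rot: [-0.149, 3.136, 0.0]
contact_force: [-0.5, -0.4, 5.0]
grip_width: 0.049
gripper_force: 42.0
t: 4.6
tool_pos: [0.4408, 0.1305, 0.1782]
tool_rot: [0.149, -3.136, 0.0]
contact_force: [-0.3, 0.7, -2.3]
grip_width: 0.0486
gripper_force: 42.0
t 4.6 pos [0.4408 0.1305 0.1782] yaw y 95.45 tilt [-0.0017 -0.0001] F [-0.27  0.69 -2.29] w 0.04861623731241077 gf 42.03529832884669
shift [-0.079   0.24    0.0081]
turn [ 0.     -0.0017  0.001 ]
```

```bash
python3 -m inch '[[[0,0.012,0],[0,0,0]],[[0,0.024,0],[0,0,0]],[[0,0.030,0],[0,0,0]],[[0,0.030,0],[0,0,0]],[[0,0.030,0],[0,0,0]],[[-0.013,0.030,0],[0,0,0]],[[-0.02,0.030,0],[0,0,0]],[[-0.02,0.030,0],[0,0,0]],[[-0.016,0.016,0],[0,0,0]],[[-0.01,0.008,0],[0,0,0]],[[0,0,0],[0,0,0]],[[0,0,0.01],[0,0,0]],[[0,0,0.01],[0,0,0]],[[0,0,0.005],[0,0,0]],[[0,0,0],[0,0,0]]]'
python3 - <<'E'
from h import *
goto(.4966,.377,.1466,95.4)
from plant import bot
import cv2
d=bot.snapshot("side")["frame"][220:460,160:440,::-1]
cv2.imwrite("pics/b1.png",cv2.resize(d,None,fx=2.5,fy=2.5))
E
```

```text
t: 6.48
tool_pos: [0.4974, 0.3766, 0.1535]
tool_rot: [0.149, -3.137, 0.001]
contact_force: [-0.4, -0.5, -1.9]
grip_width: 0.0484
gripper_force: 42.2
t 6.475 pos [0.4974 0.3766 0.1535] yaw y 95.44 tilt [-0.0013 -0.0007] F [-0.38 -0.48 -1.87] w 0.04842403811853702 gf 42.16341574676335
shift [0.0008 0.0005 0.0069]
turn [-0.0006 -0.0013  0.0007]
```

View pics/b1.png

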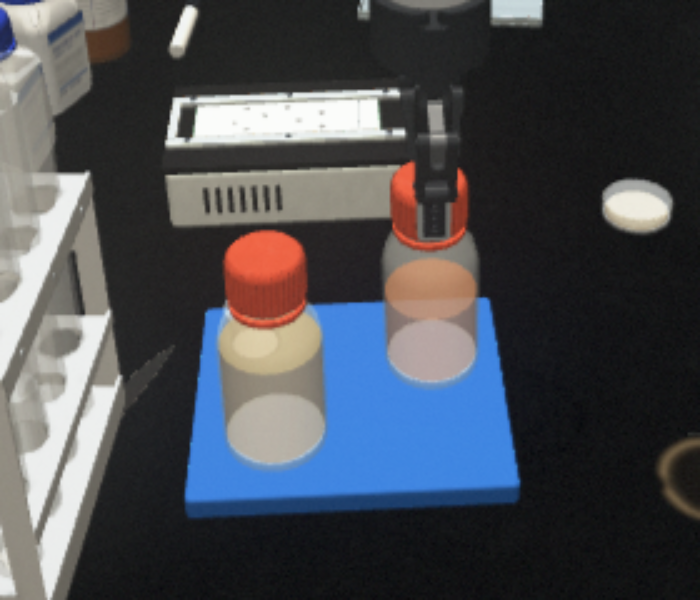

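The bottle hangs upright over the near half of the board, its base at about (430,355) in the crop, clear of the full bottle at (275,430). Now lowering.

```bash
python3 -m inch '[[[0,0,0.002],[0,0,0]],[[0,0,0.002],[0,0,0]],[[0,0,0.001],[0,0,0]],[[0,0,0.001],[0,0,0]],[[0,0,0],[0,0,0]]]'
```

```text
t: 7.15
tool_pos: [0.4979, 0.377, 0.1482]
tool_rot: [0.15, -3.138, 0.0]
contact_force: [0.1, -0.3, -2.2]
grip_width: 0.0488
gripper_force: 42.2
```

```bash
python3 -m inch '[[[0,0,0.001],[0,0,0]],[[0,0,0.001],[0,0,0]],[[0,0,0],[0,0,0]]]'
```

```text
t: 7.52
tool_pos: [0.4981, 0.3771, 0.1467]
tool_rot: [-0.149, 3.137, 0.0]
contact_force: [-1.2, 0.1, 0.1]
grip_width: 0.0486
gripper_force: 42.4
```

```bash
python3 -m inch '[[[0,0,0.001],[0,0,0]],[[0,0,0],[0,0,0]]]'
python3 -m inch '[[[0,0,0],[0,0,0]],[[0,0,0],[0,0,0]],[[0,0,0],[0,0,0]],[[0,0,0],[0,0,0]],[[0,0,-0.01],[0,0,0]],[[0,0,-0.03],[0,0,0]],[[0,0,-0.04],[0,0,0]],[[0,0,-0.02],[0,0,0]],[[0,0,0],[0,0,0]]]' 1
python3 - <<'E'
from h import *
goto(.634,.1317,.245,95.4)
from plant import bot
import cv2
d=bot.snapshot("side")["frame"][220:460,160:440,::-1]
t=bot.snapshot("top")["frame"][150:320,110:340,::-1]
cv2.imwrite("pics/b2.png",np.hstack([cv2.resize(d,(400,400)),cv2.resize(t,(400,400))]))
E
```

```text
t: 7.78
tool_pos: [0.4986, 0.3771, 0.1467]
tool_rot: [-0.149, 3.136, 0.0]
contact_force: [-0.8, -2.4, 4.4]
grip_width: 0.0485
gripper_force: 42.8
t: 8.9
tool_pos: [0.4987, 0.3774, 0.2473]
tool_rot: [-0.149, 3.135, 0.002]
contact_force: [0.2, 0.3, -0.3]
grip_width: 0.0856
gripper_force: 0.0
t 8.9 pos [0.4987 0.3774 0.2473] yaw y 95.46 tilt [0.0034 0.0018] F [ 0.21  0.3  -0.35] w 0.08563791219436893 gf 0.0
shift [-0.1113 -0.2575  0.0024]
turn [0.0014 0.0036 0.001 ]
```

View pics/b2.png

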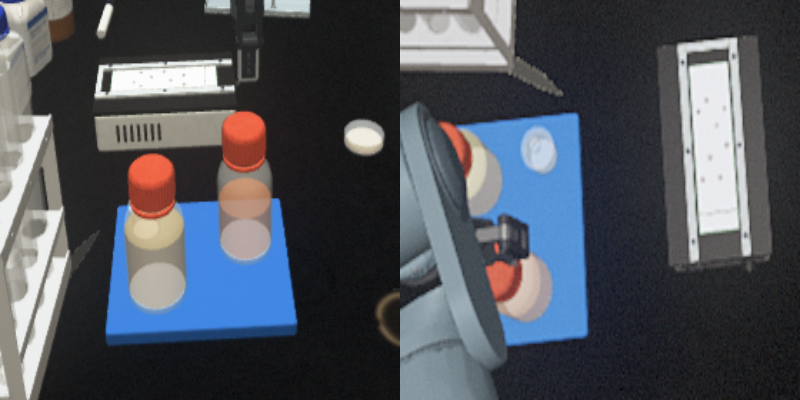

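The bottle stands upright on the board's near half, and the other two things are where they were. Now over the plate with the gripper shut.

```bash
python3 -m inch '[[[-0.005,-0.0125,0],[0,0,0]],[[-0.014,-0.0325,0],[0,0,0]],[[-0.014,-0.0325,0],[0,0,0]],[[-0.014,-0.0325,0],[0,0,0]],[[-0.014,-0.0325,0],[0,0,0]],[[-0.014,-0.0325,0.01],[0,0,0]],[[-0.014,-0.0325,0.02],[0,0,0]],[[-0.014,-0.0325,0.03],[0,0,0]],[[-0.006,-0.012,0.03],[0,0,0]],[[-0.003,-0.0055,0.03],[0,0,0]],[[0,0,0.02],[0,0,0]],[[0,0,0.01],[0,0,0]],[[0,0,0],[0,0,0]]]' -1 40
python3 - <<'E'
from h import *
goto(.634,.1317,.076,95.4)
from plant import bot
import cv2
d=bot.snapshot("side")["frame"][230:320,210:350,::-1]
t=bot.snapshot("top")["frame"][150:280,250:340,::-1]
cv2.imwrite("pics/p1.png",np.hstack([cv2.resize(d,(500,321)),cv2.resize(t,(222,321))]))
E
```

```text
t: 10.62
tool_pos: [0.6335, 0.1315, 0.0948]
tool_rot: [0.15, -3.137, 0.0]
contact_force: [-0.5, -0.3, -0.1]
grip_width: 0.0
gripper_force: 0.0
t 10.625 pos [0.6335 0.1315 0.0948] yaw y 95.48 tilt [-0.001  -0.0001] F [-0.49 -0.35 -0.07] w 2.3280122435664662e-05 gf 0.0
shift [-0.0006  0.0001  0.0188]
turn [ 0.     -0.001   0.0014]
```

View pics/p1.png

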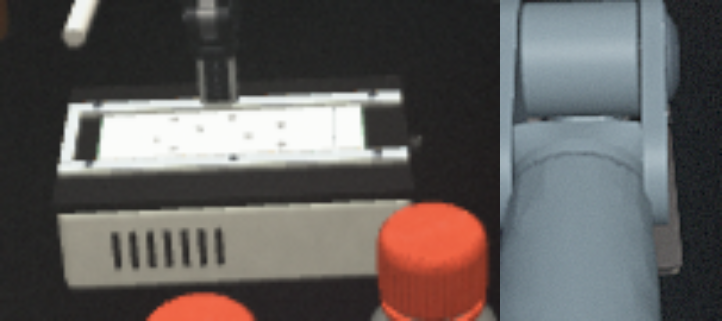

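The shut fingers are above the plate's middle (tip at about (218,100) in the crop); the plate has not moved. Descending.

```bash
python3 -m inch '[[[0,0,0.01],[0,0,0]],[[0,0,0.006],[0,0,0]],[[0,0,0.003],[0,0,0]],[[0,0,0.001],[0,0,0]],[[0,0,0],[0,0,0]]]'
python3 -m inch '[[[0,0,0.001],[0,0,0]],[[0,0,0],[0,0,0]]]'
```

```text
t: 11.35
tool_pos: [0.634, 0.1313, 0.0754]
tool_rot: [-0.149, 3.138, -0.0]
contact_force: [-1.1, 0.4, -0.4]
grip_width: -0.0002
gripper_force: 0.0
t: 11.6
tool_pos: [0.6339, 0.1313, 0.0744]
tool_rot: [-0.149, 3.138, -0.0]
contact_force: [0.0, 0.0, 0.5]
grip_width: -0.0004
gripper_force: 0.0
```

```bash
python3 -m inch '[[[0,0,0.001],[0,0,0]],[[0,0,0],[0,0,0]]]'
python3 -m inch '[[[0,0,0.0005],[0,0,0]],[[0,0,0],[0,0,0]]]'
```

```text
t: 11.85
tool_pos: [0.6339, 0.1313, 0.0732]
tool_rot: [0.149, -3.138, 0.0]
contact_force: [-0.1, -0.3, -0.0]
grip_width: -0.0
gripper_force: 0.0
t: 12.1
tool_pos: [0.6341, 0.1313, 0.0731]
tool_rot: [-0.15, 3.138, -0.0]
contact_force: [-0.6, -1.1, 2.1]
grip_width: 0.0001
gripper_force: 0.9
```

```bash
python3 -m inch '[[[0,0,0.0005],[0,0,0]],[[0,0,0],[0,0,0]]]'
```

```text
t: 12.35
tool_pos: [0.6344, 0.1314, 0.0731]
tool_rot: [-0.15, 3.137, -0.0]
contact_force: [-0.2, 0.3, 5.2]
grip_width: -0.0002
gripper_force: 2.7
```

```bash
python3 -m inch '[[[0,0,0.0003],[0,0,0]],[[0.003,0,0],[0,0,0]],[[0.006,0,0],[0,0,0]],[[0.006,0,0],[0,0,0]],[[0.005,0,0],[0,0,0]],[[0,0,0],[0,0,0]]]'
python3 - <<'E'
from plant import bot
import cv2
d=bot.snapshot("side")["frame"][230:320,210:350,::-1]
cv2.imwrite("pics/p2.png",cv2.resize(d,(700,450)))
E
```

```text
t: 13.1
tool_pos: [0.6144, 0.1294, 0.073]
tool_rot: [-0.149, 3.136, -0.0]
contact_force: [-1.4, 0.3, 8.3]
grip_width: -0.0001
gripper_force: 3.7
```

View pics/p2.png

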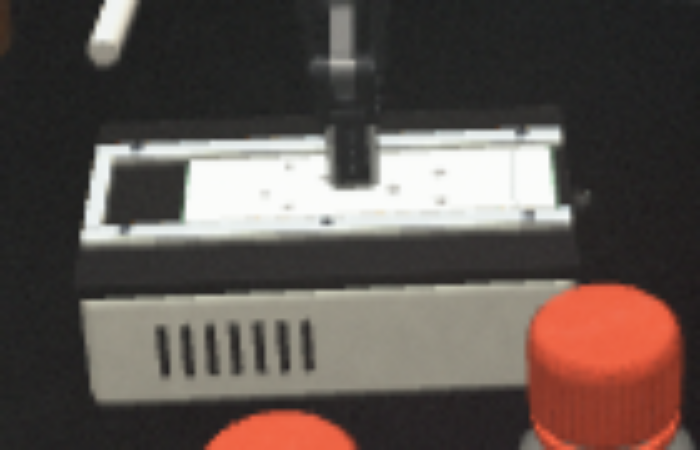

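The plate follows the fingers: its front end is now at (555,175) in the crop, some 7 mm short of the edge. Dragging on.

```bash
python3 -m inch '[[[0.003,0,0],[0,0,0]],[[0.006,0,0],[0,0,0]],[[0.006,0,0],[0,0,0]],[[0.006,0,0],[0,0,0]],[[0.006,0,0],[0,0,0]],[[0.006,0,0],[0,0,0]],[[0.006,0,0],[0,0,0]],[[0.006,0,0],[0,0,0]],[[0.004,0,0],[0,0,0]],[[0,0,0],[0,0,0]]]'
cat > prof.py <<'E'
from h import *
from plant import bot
import cv2
def prof(cam,A,dirv,smin,smax,save=None):
    """grey profile along A+s*dir; prints s of strongest edges"""
    g=cv2.cvtColor(bot.snapshot(cam)["frame"],cv2.COLOR_RGB2GRAY).astype(np.float32)
    s=np.arange(smin,smax,.001);P=np.array([proj(cam,np.array(A)+k*np.array(dirv)) for k in s],np.float32)
    v=cv2.remap(g,P[:,:1],P[:,1:],cv2.INTER_LINEAR).ravel();return s,v
E
python3 - <<'E'
from prof import *
u=np.array([np.cos(np.radians(5.4)),np.sin(np.radians(5.4)),0]);n=np.array([-u[1],u[0],0])
E0=np.array([.6224,.1307,.073])-.105*u
for o in(-.012,0.012):
    s,v=prof("side",E0+o*n,u,-.075,.13)
    print(o,[(int(round(a*1000)),int(b)) for a,b in zip(s[::4],v[::4])])
E
```

```text
t: 14.4
tool_pos: [0.5657, 0.1247, 0.073]
tool_rot: [-0.149, 3.136, -0.0]
contact_force: [-0.4, 0.3, 8.1]
grip_width: -0.0001
gripper_force: 3.8
-0.012 [(-75, 29), (-71, 31), (-67, 32), (-63, 30), (-59, 31), (-55, 32), (-51, 32), (-47, 31), (-43, 32), (-39, 74), (-35, 251), (-31, 251), (-27, 251), (-23, 251), (-19, 246), (-15, 251), (-11, 251), (-7, 251), (-3, 251), (1, 251), (5, 251), (9, 250), (13, 251), (17, 251), (21, 251), (25, 251), (29, 251), (33, 250), (37, 204), (41, 76), (45, 44), (49, 53), (53, 45), (57, 116), (61, 244), (65, 251), (69, 251), (73, 248), (77, 225), (81, 251), (85, 251), (89, 251), (93, 251), (97, 251), (101, 251), (105, 251), (109, 251), (113, 250), (117, 250), (121, 163), (125, 46), (129, 46)]
0.012 [(-75, 29), (-71, 30), (-67, 30), (-63, 31), (-59, 32), (-55, 32), (-51, 31), (-47, 33), (-43, 33), (-39, 92), (-35, 251), (-31, 251), (-27, 251), (-23, 251), (-19, 244), (-15, 251), (-11, 251), (-7, 251), (-3, 252), (1, 251), (5, 251), (9, 251), (13, 251), (17, 251), (21, 251), (25, 251), (29, 249), (33, 239), (37, 251), (41, 249), (45, 249), (49, 249), (53, 250), (57, 250), (61, 251), (65, 251), (69, 251), (73, 251), (77, 250), (81, 251), (85, 229), (89, 248), (93, 251), (97, 251), (101, 251), (105, 251), (109, 251), (113, 251), (117, 251), (121, 133), (125, 48), (129, 46)]
```

```bash
python3 -m inch '[[[0.003,0,0],[0,0,0]],[[0.004,0,0],[0,0,0]],[[0,0,0],[0,0,0]]]'
python3 -m inch '[[[0,0,-0.005],[0,0,0]],[[0,0,-0.02],[0,0,0]],[[0,0,-0.04],[0,0,0]],[[0,0,-0.03],[0,0,0]],[[0,0,0],[0,0,0]]]' -1
python3 - <<'E'
from prof import *
u=np.array([np.cos(np.radians(5.4)),np.sin(np.radians(5.4)),0]);n=np.array([-u[1],u[0],0])
E0=np.array([.6224,.1307,.073])-.105*u
def edges(cam,A,d,a,b,th=150):
    s,v=prof(cam,A,d,a,b);k=np.where(np.diff((v>th).astype(int)))[0];return (s[k]*1000).round(0)
for o in(-.015,0,.015): print("plate x edges",o,edges("side",E0+o*n,u,-.075,.13))
for x in(-.035,-.02,-.01): print("plate y edges side",x,edges("side",E0+x*u,n,-.045,.045,120))
# strips end at edge
for o in(-.0325,.0325): print("strip",o,edges("side",E0+[0,0,.002]+o*n,u,-.05,.05,150))
np.set_printoptions(linewidth=200)
goto(*(E0-.024*u)[:2],.18,95.4)
E
```

```text
t: 14.88
tool_pos: [0.5589, 0.1241, 0.073]
tool_rot: [-0.149, 3.136, -0.0]
contact_force: [-0.5, -1.0, 7.1]
grip_width: 0.0
gripper_force: 3.6
t: 15.5
tool_pos: [0.5601, 0.1242, 0.1709]
tool_rot: [-0.149, 3.131, -0.0]
contact_force: [-0.9, -0.4, -0.8]
grip_width: 0.0004
gripper_force: 0.0
plate x edges -0.015 [-45. 114.]
plate x edges 0 [-45. 114.]
plate x edges 0.015 [-45. 114.]
plate y edges side -0.035 [-24.  29.]
plate y edges side -0.02 [-24.  29.]
plate y edges side -0.01 [-23.  29.]
strip -0.0325 [ 7. 20. 26.]
strip 0.0325 [4.]
t 15.9 pos [0.5576 0.1241 0.1659] yaw y 95.45 tilt [-0.002  -0.0001] F [-0.67  0.21 -0.29] w 0.00024791975379167283 gf 0.0
shift [ 0.0639  0.0006 -0.0139]
turn [ 0.0001 -0.0019  0.001 ]
```

```bash
python3 -m inch '[[[0.01,0.001,0],[0,0,0]],[[0.018,0,0],[0,0,0]],[[0.018,0,0.01],[0,0,0]],[[0.012,0,0.015],[0,0,0]],[[0.006,0,0.015],[0,0,0]],[[0,0,0.01],[0,0,0]],[[0,0,0],[0,0,0]]]' 1 50
python3 - <<'E'
from h import *
from plant import bot
import cv2
d=bot.snapshot("wrist");np.savez("wrist.npz",**{k:d[k] for k in("mtx","R","t")})
print(d["mtx"].tolist(),(-d["R"].T@d["t"]).round(4))
cv2.imwrite("pics/w1.png",d["frame"][:,:,::-1])
goto(.4932,.1188,.06,95.4)
E
```

```text
t: 16.77
tool_pos: [0.4941, 0.119, 0.1161]
tool_rot: [0.149, -3.136, -0.0]
contact_force: [0.3, 0.7, -0.9]
grip_width: 0.0855
gripper_force: 0.0
[[371.64829954431775, 0.0, 317.7574763085977], [0.0, 371.64829954431775, 235.2671579480739], [0.0, 0.0, 1.0]] [0.4257 0.1127 0.2579]
t 16.825 pos [0.4947 0.119  0.1168] yaw y 95.45 tilt [-0.0003 -0.    ] F [0.26 0.15 0.37] w 0.08516846657249864 gf 0.0
shift [ 0.0015 -0.      0.0568]
turn [ 0.     -0.0003  0.0009]
```

View pics/w1.png

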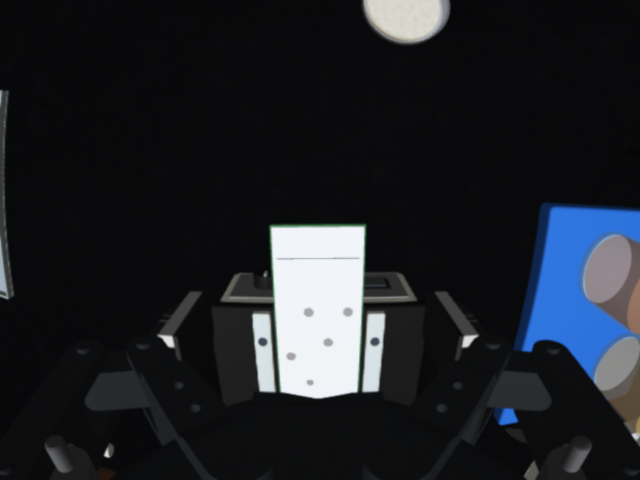

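The wrist picture shows the plate centred between the open fingers (edges at columns 271 and 365, fingers at 163 and 475) with its front end at row 226 and the strips' ends at row 313.

```bash
python3 - <<'E'
from h import *
d=np.load("wrist.npz")
def un(px,z):
    v=(np.array(px)-d["mtx"][:2,2])/d["mtx"][0,0];th=np.linalg.norm(v);r=d["R"].T@np.r_[v/th*np.sin(th),np.cos(th)];c=-d["R"].T@d["t"]
    return (c+r*(z-c[2])/r[2])
for n,p,z in[("plateL",(271,226),.073),("plateR",(365,226),.073),("stripL",(261,313),.075),("stripR",(376,313),.075),("vedgeL",(215,306),.07),("vedgeR",(424,306),.07),("cent",(318,226),.073)]:print(n,un(p,z).round(4))
E
```

```text
plateL [0.4745 0.0931 0.073 ]
plateR [0.47   0.1414 0.073 ]
stripL [0.5243 0.0902 0.075 ]
stripR [0.5184 0.1539 0.075 ]
vedgeL [0.5258 0.0625 0.07  ]
vedgeR [0.5147 0.1828 0.07  ]
cent [0.4723 0.1172 0.073 ]
```

```bash
python3 -m inch '[[[0,0,0.02],[0,0,0]],[[0,0,0.025],[0,0,0]],[[0,0,0.015],[0,0,0]],[[0,0,0.006],[0,0,0]],[[0,0,0],[0,0,0]]]' 1 40
python3 -m inch '[[[0,0,0],[0,0,0]],[[0,0,0],[0,0,0]],[[0,0,0],[0,0,0]],[[0,0,0],[0,0,0]]]' 0.27 40
python3 -m inch '[[[0,0,0],[0,0,0]],[[0,0,0],[0,0,0]],[[0,0,0],[0,0,0]],[[0,0,0],[0,0,0]],[[0,0,0],[0,0,0]]]' -1 40
```

```text
t: 17.45
tool_pos: [0.4947, 0.119, 0.0511]
tool_rot: [-0.149, 3.138, -0.0]
contact_force: [-0.0, -0.7, 0.7]
grip_width: 0.0855
gripper_force: 0.0
t: 17.95
tool_pos: [0.4945, 0.119, 0.0512]
tool_rot: [-0.149, 3.138, 0.0]
contact_force: [0.2, -0.4, -0.2]
grip_width: 0.0543
gripper_force: 0.0
t: 18.58
tool_pos: [0.4946, 0.119, 0.0511]
tool_rot: [-0.149, 3.138, 0.0]
contact_force: [-0.7, -0.5, 2.8]
grip_width: 0.0484
gripper_force: 40.9
```

```bash
python3 -m inch '[[[0,0,-0.002],[0,0,0]],[[0,0,-0.004],[0,0,0]],[[0,0,-0.008],[0,0,0]],[[0,0,-0.014],[0,0,0]],[[0,0,-0.016],[0,0,0]],[[0,0,-0.01],[0,0,0]],[[0,0,-0.004],[0,0,0]],[[0,0,0],[0,0,0]]]'
python3 - <<'E'
from prof import *
from plant import bot
d=bot.snapshot("side");f=d["frame"]
np.savez("wrist.npz",**{k:v for k,v in bot.snapshot("wrist").items() if k!="frame"})
goto(.4255,-.2321,.1,85.9)
s=bot.read_state();p=s["tool_pos"]
u=np.array([np.cos(np.radians(5.45)),np.sin(np.radians(5.45)),0]);n=np.array([-u[1],u[0],0])
print("box",proj("side",p+u*.138+[0,0,.02]),proj("side",p-.022*u+[0,0,.02]))
a,b=proj("side",p+u*.138+[0,0,.03]),proj("side",p-.022*u+[0,0,.0])
c=f[int(a[1])-25:int(b[1])+25,int(a[0])-30:int(b[0])+30,::-1];print(c.shape,a-[30,25])
cv2.imwrite("pics/l1.png",cv2.resize(c,None,fx=4,fy=4,interpolation=cv2.INTER_CUBIC))
E
```

```text
t: 19.58
tool_pos: [0.4944, 0.119, 0.1092]
tool_rot: [-0.149, 3.138, -0.0]
contact_force: [-0.2, -0.5, 0.3]
grip_width: 0.0486
gripper_force: 41.3
t 19.675 pos [0.494  0.119  0.1085] yaw y 95.45 tilt [-0.001 -0.   ] F [ 0.67 -0.7  -1.07] w 0.04840412283134034 gf 41.31653308868408
shift [ 0.1016 -0.343   0.0086]
turn [-0.     -0.001   0.1668]
box [271.2 243.8] [346.7 241. ]
(60, 136, 3) [240.9 214.7]
```

View pics/l1.png

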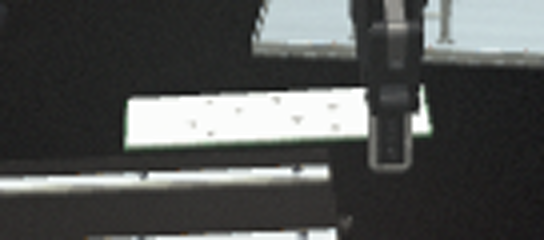

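The plate is held clear of the strips, nearly level; its corners are at (126,146),(430,130),(425,87),(128,100) in the crop. I'll fit its pose from these.

```bash
python3 - <<'E'
from h import *
from scipy.optimize import least_squares
p=np.array([.494,.119,.1085]);P=np.array([(126,146),(430,130),(425,87),(128,100)])/4+[240,214]-.375
def corners(q):
    x,y,z,yaw,pit=q;R=Ro.from_euler("ZY",[yaw,pit]).as_matrix()  # pit>0: +x end down
    return [[x,y,z]+R@np.array(c) for c in[(.08,.025,0),(-.08,.025,0),(-.08,-.025,0),(.08,-.025,0)]]
r=least_squares(lambda q:np.r_[np.array([proj("side",c) for c in corners(q)]).ravel()-P.ravel(),(q[3]-.0951)*200,(q[4])*0],[.552,.124,.13,.095,0],diff_step=1e-2)
print(r.x.round(4),np.degrees(r.x[3:]),r.cost)
u=np.array([np.cos(.0951),np.sin(.0951)]);e=r.x[:2]-p[:2];print("centre ahead",e@u,"left",e@[-u[1],u[0]],"above tcp",r.x[2]-p[2])
E
```

```text
[0.5525 0.1188 0.1253 0.0951 0.    ] [5.44882863 0.        ] 0.7949999999999927
centre ahead 0.05818608739127749 left -0.005794037365702241 above tcp 0.016770710739913444
```

```bash
python3 - <<'E'
from h import *
from scipy.optimize import least_squares
p=np.array([.494,.119,.1085]);P=np.array([(126,146),(430,130),(425,87),(128,100)])/4+[240,214]-.375
d=np.load("side.npz");u=np.array([np.cos(.0951),np.sin(.0951),0]);n=np.array([-u[1],u[0],0])
def res(q):
    a,h,pit,l=np.array(q)*[.01,.01,.01,.01]
    R=Ro.from_euler("ZY",[.0951,pit]).as_matrix();o=p+a*u+[0,0,h]+l*n
    X=np.array([o+R@np.array(c) for c in[(.08,.025,0),(-.08,.025,0),(-.08,-.025,0),(.08,-.025,0)]])
    Q=(d["mtx"]@(d["R"]@X.T+d["t"][:,None]));return np.r_[((Q[:2]/Q[2]).T-P).ravel(),l*500]
r=least_squares(res,[5.75,2.1,0,0]);s=np.sqrt(np.diag(np.linalg.inv(r.jac.T@r.jac)))
print("ahead mm, top above tcp mm, pitch deg, left mm",r.x*[10,10,np.degrees(.01),10],s*[10,10,.57,10],r.fun.round(2))
E
```

```text
ahead mm, top above tcp mm, pitch deg, left mm [58.12230447 19.81397306  0.74536281 -0.15318991] [1.06018382 1.66985548 0.87168943 1.97625552] [-0.24  0.21  0.68  0.47 -0.32 -0.49 -0.13 -0.19 -0.08]
```

```bash
python3 -m inch '[[[0.003,-0.01,0],[0,0,0]],[[0.007,-0.023,0],[0,0,0]],[[0.008,-0.028,0],[0,0,0]],[[0.008,-0.028,0],[0,0,0]],[[0.008,-0.028,0],[0,0,0]],[[0.008,-0.028,0],[0,0,0]],[[0.008,-0.028,0],[0,0,0]],[[0.008,-0.028,0],[0,0,0]],[[0.008,-0.028,0],[0,0,0]],[[0.008,-0.028,0],[0,0,0]],[[0.008,-0.028,0],[0,0,0]],[[0.008,-0.028,0],[0,0,0]],[[0.007,-0.02,0],[0,0,0]],[[0.0046,-0.01,0],[0,0,0]],[[0,0,0],[0,0,0.042]],[[0,0,0],[0,0,0.042]],[[0,0,0],[0,0,0.042]],[[0,0,0],[0,0,0.041]],[[0,0,0],[0,0,0]]]'
python3 - <<'E'
from h import *
from plant import bot
goto(.4255,-.2321,.06,85.9)
import cv2
d=bot.snapshot("wrist");np.savez("wrist.npz",**{k:d[k] for k in("mtx","R","t")});cv2.imwrite("pics/w2.png",d["frame"][:,:,::-1])
d=bot.snapshot("top");cv2.imwrite("pics/t2.png",d["frame"][:,:,::-1])
E
```

```text
t: 22.05
tool_pos: [0.4256, -0.2318, 0.1088]
tool_rot: [-0.112, -3.139, -0.001]
contact_force: [-0.3, 0.7, -1.1]
grip_width: 0.0482
gripper_force: 41.4
t 22.05 pos [ 0.4256 -0.2318  0.1088] yaw y 85.93 tilt [-0.0004  0.0004] F [-0.28  0.68 -1.05] w 0.048202578373511024 gf 41.3713663816452
shift [ 0.0001 -0.0003  0.0488]
turn [ 0.0004 -0.0004  0.0005]
```

```bash
python3 - <<'E'
from h import *
a=np.radians(-4.1);u=np.array([np.cos(a),np.sin(a)]);n=np.array([-u[1],u[0]]);c=np.array([.4829,-.2362])
for x in(.03,-.03):
  for y in(.033,-.033):
    w=c+x*u+y*n;print(x,y,[proj("top",[*w,z]).tolist() for z in(.01,.055,.067)],"side",proj("side",[*w,.067]))
E
```

```text
0.03 0.033 [[438.9, 266.1], [443.4, 263.9], [444.7, 263.3]] side [330.4 201.1]
0.03 -0.033 [[467.9, 268.4], [473.5, 266.2], [475.1, 265.6]] side [332.6 190.9]
-0.03 0.033 [[437.7, 292.5], [442.2, 291.2], [443.5, 290.9]] side [352.6 201.9]
-0.03 -0.033 [[466.9, 294.8], [472.5, 293.6], [474.1, 293.2]] side [354.  191.7]
```

```bash
python3 - <<'E'
from h import *
import cv2
a=np.radians(-4.1);u=np.array([np.cos(a),np.sin(a)]);n=np.array([-u[1],u[0]]);c=np.array([.4829,-.2362])
def line(g,cam,z,xs,ys):
    V=[]
    P=np.array([[proj(cam,[*(c+x*u+y*n),z]) for y in ys] for x in xs],np.float32)
    return cv2.remap(g,P[...,0].copy(),P[...,1].copy(),cv2.INTER_LINEAR).astype(int)
g=cv2.cvtColor(cv2.imread("pics/top0.png"),cv2.COLOR_BGR2GRAY);g2=cv2.cvtColor(cv2.imread("pics/side0.png"),cv2.COLOR_BGR2GRAY)
ys=np.arange(-.072,.073,.001)
v=line(g,"top",.01,np.linspace(-.09,-.05,9),ys).mean(0)
print("pan y:",[(round(y*1000),int(k)) for y,k in zip(ys,v) if abs(abs(y)-.06)<.009])
xs=np.arange(-.112,.113,.001)
v=line(g,"top",.01,xs,np.linspace(-.05,.05,9)).mean(1)
print("pan x:",[(round(y*1000),int(k)) for y,k in zip(xs,v) if abs(abs(y)-.1)<.008])
ys=np.arange(-.045,.046,.002)
for z in(.066,.062):
  for x in(.03,-.03):print("post top",z,x,[(round(y*1000),int(k)) for y,k in zip(ys,line(g,"top",z,[x-.001,x,x+.001],ys).mean(0)) if abs(abs(y)-.033)<.011])
xs=np.arange(-.046,.047,.002)
for y in(.033,-.033):print("side post",y,[(round(q*1000),int(k)) for q,k in zip(xs,line(g2,"side",.06,xs,[y])[:,0]) if abs(abs(q)-.03)<.013])
E
```

```text
pan y: [(-69, 38), (-68, 39), (-67, 40), (-66, 40), (-65, 39), (-64, 37), (-63, 31), (-62, 26), (-61, 54), (-60, 113), (-59, 148), (-58, 144), (-57, 144), (-56, 154), (-55, 165), (-54, 177), (-53, 189), (-52, 193), (51, 189), (52, 190), (53, 189), (54, 189), (55, 189), (56, 189), (57, 190), (58, 192), (59, 187), (60, 173), (61, 148), (62, 109), (63, 67), (64, 43), (65, 34), (66, 32), (67, 33), (68, 34)]
pan x: [(-108, 39), (-107, 39), (-106, 38), (-105, 38), (-104, 36), (-103, 32), (-102, 28), (-101, 45), (-100, 91), (-99, 139), (-98, 168), (-97, 185), (-96, 191), (-95, 189), (-94, 188), (-93, 189), (92, 184), (93, 185), (94, 186), (95, 185), (96, 178), (97, 173), (98, 169), (99, 158), (100, 148), (101, 135), (102, 101), (103, 55), (104, 29), (105, 27), (106, 31), (107, 33)]
post top 0.066 0.03 [(-43, 82), (-41, 129), (-39, 165), (-37, 185), (-35, 191), (-33, 183), (-31, 163), (-29, 120), (-27, 145), (-25, 180), (-23, 187), (23, 186), (25, 186), (27, 187), (29, 180), (31, 178), (33, 184), (35, 170), (37, 124), (39, 97), (41, 135), (43, 159)]
post top 0.066 -0.03 [(-43, 104), (-41, 12
[... 669 characters left out ...]
 (25, 182), (27, 183), (29, 183), (31, 183), (33, 179), (35, 140), (37, 95), (39, 93), (41, 107), (43, 121)]
side post 0.033 [(-42, 30), (-40, 28), (-38, 29), (-36, 31), (-34, 31), (-32, 70), (-30, 115), (-28, 140), (-26, 126), (-24, 79), (-22, 44), (-20, 31), (-18, 32), (18, 31), (20, 32), (22, 36), (24, 57), (26, 88), (28, 101), (30, 132), (32, 140), (34, 121), (36, 89), (38, 51), (40, 31), (42, 31)]
side post -0.033 [(-42, 27), (-40, 28), (-38, 28), (-36, 29), (-34, 27), (-32, 30), (-30, 40), (-28, 106), (-26, 118), (-24, 100), (-22, 39), (-20, 31), (-18, 31), (18, 31), (20, 31), (22, 30), (24, 30), (26, 30), (28, 33), (30, 55), (32, 89), (34, 116), (36, 89), (38, 51), (40, 33), (42, 30)]
```

```bash
python3 -m inch '[[[-0.0015,0.001,0.01],[0,0,0]],[[0,0,0.018],[0,0,0]],[[0,0,0.018],[0,0,0]],[[0,0,0.01],[0,0,0]],[[0,0,0.006],[0,0,0]],[[0,0,0.003],[0,0,0]],[[0,0,0],[0,0,0]]]'
python3 -m inch '[[[0,0,0.002],[0,0,0]],[[0,0,0.002],[0,0,0]],[[0,0,0.001],[0,0,0]],[[0,0,0],[0,0,0]]]'
```

```text
t: 23.02
tool_pos: [0.4276, -0.2314, 0.0442]
tool_rot: [0.113, 3.139, -0.0]
contact_force: [-1.2, 0.7, -0.1]
grip_width: 0.0485
gripper_force: 41.4
t: 23.52
tool_pos: [0.4274, -0.2312, 0.0389]
tool_rot: [-0.113, -3.139, -0.0]
contact_force: [0.0, -0.2, -0.9]
grip_width: 0.0481
gripper_force: 41.4
```

```bash
python3 -m inch '[[[0,0,0.001],[0,0,0]],[[0,0,0.0005],[0,0,0]],[[0,0,0],[0,0,0]]]'
python3 -m inch '[[[0,0,0.0005],[0,0,0]],[[0,0,0],[0,0,0]]]'
python3 -m inch '[[[0,0,0.0005],[0,0,0]],[[0,0,0],[0,0,0]]]'
```

```text
t: 23.9
tool_pos: [0.4274, -0.2312, 0.0375]
tool_rot: [-0.113, -3.139, -0.0]
contact_force: [0.1, -1.2, -1.0]
grip_width: 0.0487
gripper_force: 41.4
t: 24.15
tool_pos: [0.4275, -0.2312, 0.037]
tool_rot: [-0.113, -3.14, 0.0]
contact_force: [0.2, -0.1, -0.4]
grip_width: 0.0484
gripper_force: 41.4
t: 24.4
tool_pos: [0.4275, -0.2312, 0.0365]
tool_rot: [0.113, 3.139, -0.0]
contact_force: [0.2, -0.3, 0.6]
grip_width: 0.0485
gripper_force: 41.4
```

```bash
python3 -m inch '[[[0,0,0.0005],[0,0,0]],[[0,0,0],[0,0,0]]]'
python3 -m inch '[[[0,0,0.0005],[0,0,0]],[[0,0,0],[0,0,0]]]'
```

```text
t: 24.65
tool_pos: [0.4276, -0.2313, 0.0362]
tool_rot: [0.113, 3.139, -0.0]
contact_force: [-1.0, 0.9, 1.9]
grip_width: 0.0486
gripper_force: 41.5
t: 24.9
tool_pos: [0.4276, -0.2314, 0.0358]
tool_rot: [0.113, 3.139, -0.0]
contact_force: [-1.6, 1.1, 4.6]
grip_width: 0.0489
gripper_force: 41.7
```

```bash
python3 -m inch '[[[0,0,0],[0,0,0]],[[0,0,0],[0,0,0]]]' - 20
python3 -m inch '[[[0,0,0],[0,0,0]],[[0,0,0],[0,0,0]],[[0,0,0],[0,0,0]]]' 0.35 20
python3 -m inch '[[[0,0,0],[0,0,0]],[[0,0,0],[0,0,0]],[[0,0,0],[0,0,0]],[[0,0,0],[0,0,0]]]' 1
python3 - <<'E'
from h import *
from plant import bot
import cv2
d=bot.snapshot("side");f=d["frame"]
cv2.imwrite("pics/s3.png",f[:,:,::-1])
g=cv2.cvtColor(f,cv2.COLOR_RGB2GRAY).astype(np.float32)
a=np.radians(-4.1);u=np.array([np.cos(a),np.sin(a),0]);n=np.array([-u[1],u[0],0]);c=np.array([.4844,-.2355,.058])
def ed(o,dv,a,b):
    s=np.arange(a,b,.001);P=np.array([proj("side",o+k*dv) for k in s],np.float32)
    v=cv2.remap(g,P[:,:1].copy(),P[:,1:].copy(),cv2.INTER_LINEAR).ravel();k=np.where(np.diff((v>225).astype(int)))[0];return (s[k]*1000).round(0)
for y in(-.015,0,.015):print("x edges",ed(c+y*n,u,-.11,.11))
for x in(-.04,-.015,0,.015,.05,.07):print("y edges at",x,ed(c+x*u,n,-.045,.045))
E
```

```text
t: 25.15
tool_pos: [0.4276, -0.2313, 0.0357]
tool_rot: [0.113, 3.139, -0.0]
contact_force: [-1.4, 0.8, 4.3]
grip_width: 0.0484
gripper_force: 41.7
t: 25.52
tool_pos: [0.4273, -0.2311, 0.0352]
tool_rot: [-0.113, -3.139, -0.0]
contact_force: [-0.6, 0.5, -0.6]
grip_width: 0.0574
gripper_force: 0.0
t: 26.02
tool_pos: [0.4275, -0.2312, 0.0355]
tool_rot: [-0.113, -3.14, 0.0]
contact_force: [0.3, -0.3, 0.2]
grip_width: 0.0852
gripper_force: 0.0
x edges [-78. -70. -39.  -2.   4.  79.]
x edges [-77. -69. -43.  79.]
x edges [-77. -67. -44.  78.]
y edges at -0.04 [-5. 25.]
y edges at -0.015 [-19.  23.]
y edges at 0 [-12.  25.]
y edges at 0.015 [-19.  25.]
y edges at 0.05 [-19.  24.]
y edges at 0.07 [-18.  24.]
```

```bash
python3 -m inch '[[[0,0,-0.005],[0,0,0]],[[0,0,-0.015],[0,0,0]],[[0,0,-0.03],[0,0,0]],[[0.02,0,-0.04],[0,0,0]],[[0.03,0,-0.05],[0,0,0]],[[0.02,0,-0.05],[0,0,0]],[[0,0,-0.02],[0,0,0]],[[0,0,0],[0,0,0]],[[0,0,0],[0,0,0]]]'
python3 - <<'E'
from h import *
from plant import bot
import cv2
a=np.radians(-4.1);u=np.array([np.cos(a),np.sin(a),0]);n=np.array([-u[1],u[0],0]);c=np.array([.4844,-.2355,.058])
for cam in("top","side"):
    f=bot.snapshot(cam)["frame"];cv2.imwrite(f"pics/{cam}4.png",f[:,:,::-1])
    q=np.array([proj(cam,c+x*u+y*n) for x,y in[(.08,.025),(.08,-.025),(-.08,-.025),(-.08,.025)]])
    w=(f.min(2)>228).astype(np.uint8);m=np.zeros_like(w);cv2.fillConvexPoly(m,cv2.convexHull((((q-q.mean(0))*1.3+q.mean(0))).astype(np.int32)),1)
    k,_=cv2.findContours(w*m,cv2.RETR_EXTERNAL,cv2.CHAIN_APPROX_NONE);k=max(k,key=cv2.contourArea)
    print(cam,"expected corners",q.tolist(),"area",cv2.contourArea(q.astype(np.float32)))
    print("  seen",cv2.contourArea(k),cv2.boxPoints(cv2.minAreaRect(k)).round(1).tolist())
    if cam=="top":
        W=np.array([unproj("top",p,.058) for p in cv2.boxPoints(cv2.minAreaRect(k))]);e=W.mean(0)-c;print("  centre in stand",e@u,e@n)
f0=cv2.imread("pics/top0.png");f1=cv2.imread("pics/top4.png")
print("weigh/full region change",cv2.absdiff(f0,f1)[195:245,175:215].mean(),cv2.absdiff(f0,f1)[195:245,120:170].mean())
print(bot.read_state()["tool_pos"],bot.read_state()["t"])
E
```

```text
t: 27.2
tool_pos: [0.3573, -0.2257, 0.2446]
tool_rot: [-0.112, -3.139, -0.002]
contact_force: [-0.8, -0.1, 0.8]
grip_width: 0.0857
gripper_force: 0.0
top expected corners [[448.0, 240.8], [470.7, 242.6], [468.1, 315.7], [444.9, 313.9]] area 1682.7758987427223
  seen 1394.5 [[446.20001220703125, 314.20001220703125], [449.0, 242.6999969482422], [470.1000061035156, 243.5], [467.29998779296875, 315.0]]
  centre in stand -0.0013994805284503777 -0.0005770438554425008
side expected corners [[311.9, 202.2], [314.1, 194.5], [371.2, 196.6], [370.6, 204.5]] area 454.69983291625977
  seen 329.5 [[312.8999938964844, 202.3000030517578], [313.20001220703125, 195.3000030517578], [369.20001220703125, 197.3000030517578], [369.0, 204.3000030517578]]
weigh/full region change 2.7455 3.2230666666666665
[ 0.35717648 -0.22554451  0.2439595 ] 27.3
```

```bash
python3 -c "
from plant import bot
print(bot.close_job())"
```

```text
the job is handed in; nothing more can be done
None
```

The job is handed in after about 27 s of robot time: the orange-capped bottle stands on the blue board's near half, and the plate lies white side up across both wires. By the cameras the plate is level, within about 2 mm of centre and between the posts, and the two things already on the board are undisturbed.

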